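# Snap the humidifier's hose clip shut with the pliers

## Task

The hose clip on the nursery humidifier is open. Take the snap pliers from the cork mat, lay them flat on the table with their open jaws astride the clip's two ears and let go, then take them by both handles and squeeze until the clip snaps fully shut and stays shut. Afterwards put the pliers back flat on the cork mat; keep the fingers off the humidifier and its clip, and leave the orange cup, the hairbrush and the spoon where they are.

Things in the scene. Friction and masses are not known exactly. Their poses are not given: they have to be found in the camera images.
- pliers_pivot (a point): Snap pliers, 183 mm long, 0.2 kg, lying flat: dark pivot block, steel jaws, red handles. Point: centre of the block (28 x 28 mm, 28 high), 14 mm above the pliers' underside, the balance point. x: along the middle line to the jaws, y across, z up (true while open; the frame turns with the +y handle's half). Gripped here in y (bars stay inside its width to 20 mm fore and aft) they do not close.
- pliers_jaws (a point): Mid-point between the open jaws' pressing faces, 55 mm ahead (+x) of the pivot, 10 mm above the underside; same axes. Open, the gap here is 36 mm in y. Jaws: 10 mm thick in y, 3 to 17 mm above the underside, from 39 to 65 mm ahead of the pivot.
- pliers_handles (a point): Mid-point between the open handles, 80 mm behind (-x) the pivot, 10 mm above the underside; same axes. Here 69 mm wide over both handles open, about 37 mm with the clip shut in the jaws. Handles: 11 mm thick in y, 0 to 20 mm above the underside, nearly parallel to x, from 42 to 118 mm behind the pivot. Squeezing them together in y takes up to about 17 N on each.
- pliers_lever (a joint): Angle between the pliers' halves, rad: 0 fully open (sprung), grows as the handles are squeezed, about 0.40 with the clip shut between the jaws, 0.455 at its stop. Springs back open when let go.
- humidifier: Low white humidifier, fixed. Origin: at table height on the axis of its upright white pipe (26 mm thick, 55 mm tall, then bending back to the unit). The unit (130 deep, 170 wide, 82 mm tall) lies 70 to 200 mm from the origin in +x. -x is the front, where the clip's ears stick out over free table.
- clip_ears (a point): Snap hose clip on the pipe. Point: midway between the shut ears, 33 mm in front (-x) of the pipe axis, 12 mm above the table; axes as the humidifier's. Ears: 15 to 45 mm in front of the pipe axis, 4 to 20 mm high. Outer face of the fixed blue ear y = +7 mm; of the yellow ear (hinged behind the pipe) -7 mm shut, -13 open. Pliers go on with their x along this x, jaws on this point.
- clip (a joint): Clip angle, rad: 0 open, 0.12 snapped shut. Resists with up to about 12 N at the ear, most early in its travel; past half-way (0.06) it snaps to and stays, short of that it springs open again.
- mat: Cork mat fixed on the table, 240 (x) x 180 (y) x 4 mm thick; origin at the centre of its underside.
- stacking_cup: Orange stacking cup, 66 mm across, 50 mm tall, standing; origin at the centre of its underside. Leave alone.
- hairbrush_mid (a point): Wooden hairbrush, 195 mm along its x, 48 mm wide, 26 mm tall, lying bristles down; point in its middle, 20 mm up. Leave alone.
- spoon_grip (a point): Green spoon, 150 mm long, lying flat; point on its handle. Leave alone.
There are look-alikes about, which are no part of the job. Of the things like the part that bears pliers_pivot, leave any that is blue; of the rest the smaller one is meant.

How it is judged:
By the outcome, as a careful person would: the job done as asked, in the order asked, and still so for the second after the job is handed in, with the robot touching nothing.
It also fails if it takes over 67 s, if anything falls off the work surface, if the arm or the gripper's body presses on something with over 40 N, if the wrist force passes 120 N, or if a joint passes its speed limit or range.

## Robot

A 6-joint arm with a two-finger parallel gripper is mounted at the origin on the work surface. World frame = base frame: x ahead of the robot, y to its left, z up, the work surface at z = 0. Lengths are in mm, angles in rad, forces in N, time in s.
With the tool pointing down it reaches from about 275 to 725 mm from the base axis. Payload 5.6 kg.
Tool frame: the origin (TCP) lies at the very end of the fingers, on their centre line; the grasp point (between the pads) lies 19 mm behind it; z points along the fingers, y is the line along which they close (so a half turn about z gives the same grasp; the last joint's range is limited). The gripper opens to 85 mm and grips with 20 to 120 N. Pads are 22 mm wide; open, the fingers measure 114 mm over their backs; the gripper's body (76 mm by 85 mm) begins 54 mm behind the grasp point. The pads swing forward as they close: fully open they stand 13 mm farther back than shut.
Start: joints at [-0.924, 0.255, 0.108, 0, -1.424, -0.285], TCP at [194.696, -514.38, 231.283] pointing down, gripper open.
Joint ranges: [-2.95, 2.95], [-1.21, 1.97], [-1.09, 1.5], [-2.87, 1.71], [-2.94, -0.07], [-3.05, 3.05]. Speed limits (rad/s): [2.57, 2.57, 3.14, 3.14, 3.14, 3.14].

## Interface

Orientations are given as a unit quaternion [x, y, z, w].
In Python, from plant import bot gives the robot as it stands. The module is installed in compiled form; this text tells all that it offers.
- The arm moves only by the tool carry_out, never from a script. Its argument "commands" is a list of rows, each an object of numbers: "x", "y", "z": the shift along the tool's x, y, z in m; "ax", "ay", "az": the turn, a rotation vector about the tool's x, y, z in rad. In form: [{"x": .., "y": .., "z": .., "ax": .., "ay": .., "az": ..}, ...]. A call has exactly 5 rows; each row shifts and turns the commanded pose from where the row before left it, along the tool's axes as they then stand; what a row does not reach is not made up. A row lasts 1/12 s, in which the tool goes at most 41.7 mm and 7.16 degrees, less where a joint would pass 70% of its speed; a pose out of reach is approached as far as the arm can. A call with a gripper value outside its range is refused whole. "fingers" is the closure, from 0 (fully open) to 1 (shut), set as the call begins (left out, the last holds). The fingers move at their own pace and stop on an object; "force" is the grip in N (left out, the last holds). Time passes only in rows, so rows that do not move let the fingers close, or fill a call up. It gives the time, the measured TCP pose, the force, the opening and the grip force at its end, in the units of the state.
- bot.read_state(): the state, without advancing time (a new reading comes with each control period).
- bot.camera(name): name is "side" or "top" or "wrist"; returns (picture, depth): 384x512x3 uint8, blue, green, red; 384x512 float32, mm along the optical axis (not along the pixel's ray), 0 where there is no reading.
- bot.calibration(name): a dict with "fovy" (degrees; the focal length in pixels is half the picture's height over the tangent of half this angle, whatever the lens; pixels are square), "cx", "cy" (the principal point, pixels), "k1" (the pictures are not rectified: a ray, as slopes to the right and down, at radius r is drawn at 1 + k1 r^2 times it, then the intrinsics apply), "R" (3x3) and "t" (3): a world point X has camera coordinates R X + t; the wrist camera has in their place "mount" (4x4, takes a point from camera to tool coordinates, whose origin is the TCP and whose axes are the flange's). Camera axes: x right, y down, z forward; pixel columns grow to the right and rows downward; lengths in mm; the calibration is good to about 2 mm. A picture is of the moment at which its call begins: read the wrist's pose just before it. calibration takes no time and is no camera call.
- bot.finish_job(): hands the job in; it is judged then, once.
Trained networks look in the newest picture that a camera, given by its name, has taken for a name from the list of things; names that differ only in an ending like _2 or _b are one class to them, and where a whole thing is asked for, a point or a joint stands for the part that bears it (a point fixed in the world has none). Each returns a list of dicts, best first, with "confidence" (0 to 1); they miss things now and then, are a little off and sometimes report something else, mostly with a low value. They report only what shows in the picture. A call takes as long as a camera call. They do not tell look-alikes from the thing itself.
- bot.outline_of(camera, target): "pixels" (384x512 bool, what is visible of it) and "centre" ([row, column] in pixels, amid what is visible of it).
- bot.spot_point(camera, target): "centre" ([row, column] in pixels: a listed point, or the origin of a listed thing).
The state is a dict: "clock": time; "qpos": joint angles; "qd": joint speeds; "joint_efforts": joint torques, N m; "tool_pos": TCP position; "eef_rot": TCP orientation; "contact_force": force on the tool from outside, world axes, zero at the start; "wrist_torque": the same for the moment, N m; "finger_gap": opening from 0.0 (shut) to 1.0 (fully open); "finger_force": force on a finger pad.
Only numpy, scipy, OpenCV 4.12 (cv2) and the standard library are available. Lean on these libraries where they do the work, as an engineer would, in place of code of your own. Each camera call takes 0.05 s, during which the arm holds its last target. There are 200 camera calls.

## Working session

There is one attempt and no reset: what is moved stays moved. The work goes in short steps, Python scripts to look and compute and a tool call to move; the robot and the scene stay as the last step left them, time stands still between calls to the robot, and variables do not carry over. Pictures are saved under pics/ and viewed, at most 10 in all, crops included, and the job is handed in when it is done.

Besides the shell and the picture viewer there is one more tool, called after "Request:" as name([rows], argument=value, ...), one row to a line, values as JSON. carry_out: Moves the arm, as the interface text tells. Its arguments: {"type":"object","properties":{"commands":{"type":"array","items":{"type":"object","properties":{"x":{"type":"number"},"y":{"type":"number"},"z":{"type":"number"},"ax":{"type":"number"},"ay":{"type":"number"},"az":{"type":"number"}}}},"fingers":{"type":"number"},"force":{"type":"number"}},"required":["commands"]}

```bash
mkdir -p pics; cat > h.py <<'E'
import numpy as np, cv2
from scipy.spatial.transform import Rotation as Ro
from plant import bot
def ray(cal,rc):
    f=192/np.tan(np.radians(cal["fovy"])/2)
    d=np.array([(rc[1]-cal["cx"])/f,(rc[0]-cal["cy"])/f]); s=d.copy()
    for _ in range(20): s=d/(1+cal["k1"]*(s@s))
    return np.array([s[0],s[1],1.])
def pose(cam,st=None):
    c=bot.calibration(cam)
    if cam=="wrist":
        st=st or bot.read_state(); M=np.array(c["mount"]); T=Ro.from_quat(st["eef_rot"]).as_matrix()
        return c,T@M[:3,:3],T@M[:3,3]+np.array(st["tool_pos"])
    R=np.array(c["R"]); return c,R.T,-R.T@np.array(c["t"])
def at_z(cam,rc,z,st=None):
    c,R,o=pose(cam,st); d=R@ray(c,rc); return o+d*(z-o[2])/d[2]
def at_d(cam,rc,depth,st=None):
    c,R,o=pose(cam,st); return o+R@ray(c,rc)*depth
def pix(cam,X,st=None):
    c,R,o=pose(cam,st); p=R.T@(np.array(X)-o); s=p[:2]/p[2]; s=s*(1+c["k1"]*(s@s))
    f=192/np.tan(np.radians(c["fovy"])/2); return np.array([s[1]*f+c["cy"],s[0]*f+c["cx"]])
E
python3 - <<'E'
from h import *
for n in ("top","side"):
    p,d=bot.camera(n); cv2.imwrite(f"pics/{n}0.png",p); np.save(f"{n}0.npy",d)
for t,z in (("pliers_pivot",18),("pliers_jaws",14),("pliers_handles",14),("humidifier",0),("clip_ears",12),("mat",0),("stacking_cup",0),("hairbrush_mid",20),("spoon_grip",5)):
    for r in bot.spot_point("top",t): print(t,round(r["confidence"],2),np.round(r["centre"]),np.round(at_z("top",r["centre"],z)))
print(bot.read_state())
E
```

```text
pliers_pivot 0.97 [182.  84.] [522. 615.  18.]
pliers_pivot 0.76 [178. 216.] [572. 253.  18.]
pliers_pivot 0.74 [282. 132.] [270. 436.  18.]
pliers_jaws 0.96 [195.  97.] [492. 575.  14.]
pliers_jaws 0.66 [305. 114.] [208. 473.  14.]
pliers_jaws 0.58 [160. 217.] [628. 258.  14.]
pliers_handles 0.94 [158.  68.] [590. 675.  14.]
pliers_handles 0.83 [207. 217.] [493. 241.  14.]
pliers_handles 0.78 [251. 154.] [355. 394.  14.]
humidifier 0.76 [183. 385.] [ 614. -225.    0.]
humidifier 0.35 [206. 221.] [500. 230.   0.]
clip_ears 0.75 [198. 388.] [ 569. -232.   12.]
stacking_cup 0.84 [146. 309.] [704.  -2.   0.]
hairbrush_mid 0.86 [231. 302.] [449.   0.  20.]
spoon_grip 0.82 [174. 143.] [567. 462.   5.]
{'clock': 0.55, 'qpos': array([-9.24405833e-01,  2.55117277e-01,  1.08162419e-01, -1.64444651e-05,
       -1.42386627e+00, -2.84593026e-01]), 'qd': array([-2.13120061e-04, -1.31221404e-03, -5.63922474e-04,  3.61537181e-06,
        8.46197578e-04, -5.67821837e-04]), 'joint_efforts': array([-7.65009133e-06, -3.86123800e+01,  2.37939101e+01,  5.36540106e+00,
       -8.44497099e-04,  2.57064181e-05]), 'tool_pos': array([ 194.69610465, -514.37520003,  231.25662001]), 'eef_rot': array([-1.79912530e-01,  9.83682612e-01,  1.47297461e-05,  1.70321772e-06]), 'contact_force': array([-0.19557048,  0.27007325, -0.57000625]), 'wrist_torque': array([-0.02667126,  0.01179981,  0.01766037]), 'finger_force': 0.0, 'finger_gap': 0.9988512480052042}
```

View pics/top0.png

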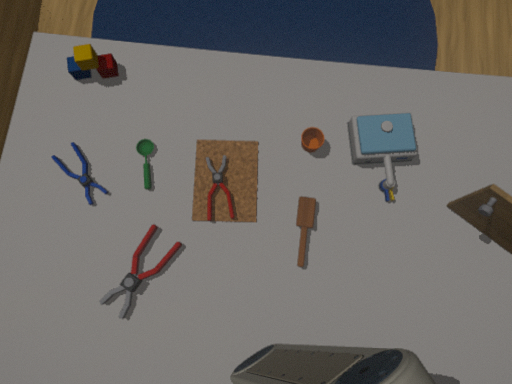

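The picture shows the red pliers on the mat (pivot at row 178, col 216), blue and large red look-alikes off it, the humidifier at (183,385) with its clip at (192,387), the cup at (140,312), and the brush at (230,305).

```bash
cat >> h.py <<'E'
def go(pos,yaw=None,st=None):
    "tool-frame shift (m) to world pos, done before a turn az; yaw = heading of tool y"
    st=st or bot.read_state(); T=Ro.from_quat(st["eef_rot"]).as_matrix()
    s=T.T@(np.array(pos)-st["tool_pos"])/1000
    cur=np.arctan2(T[1,1],T[0,1]); out=[np.round(s,4)]
    if yaw is not None: out.append(round(-((yaw-cur+np.pi)%(2*np.pi)-np.pi),4))
    tilt=T.T@np.array([0,0,-1]); print("shift",out[0],"az",out[1:],"tilt xy",np.round(tilt[:2],4),"pos",np.round(st["tool_pos"],1),"t",st["clock"])
def plane(z):
    return None
E
python3 - <<'E'
from h import *
c=bot.calibration("wrist"); print(np.round(c["mount"],3),c["fovy"])
D=np.load("top0.npy")
# humidifier unit top plane points
o=bot.outline_of("top","humidifier")
for r in o:
    m=r["pixels"]; print(r["confidence"],np.round(r["centre"]),m.sum())
m=o[0]["pixels"]
P=np.array([at_d("top",(a,b),D[a,b]) for a,b in zip(*np.where(m)) if D[a,b]>0])
T=P[(P[:,2]>72)&(P[:,2]<90)]
print(len(T),cv2.minAreaRect(T[:,:2].astype(np.float32)))
go([470,-235,260],np.radians(95))
E
```

```text
[[ 1.00000e-03 -9.46000e-01 -3.24000e-01  8.27460e+01]
 [ 1.00000e+00  1.00000e-03  0.00000e+00 -5.58000e-01]
 [ 0.00000e+00 -3.24000e-01  9.46000e-01 -1.42646e+02]
 [ 0.00000e+00  0.00000e+00  0.00000e+00  1.00000e+00]] 68.4870371483566
0.65 [140. 385.] 3488Traceback (most recent call last):
  File "<stdin>", line 9, in <module>
  File "h.py", line 18, in at_d
    c,R,o=pose(cam,st); return o+R@ray(c,rc)*depth
          ~~~~^^^^^^^^
  File "h.py", line 10, in pose
    c=bot.calibration(cam)
ValueError: time passes only in moves, steps and waits
```

```bash
sed -i 's/^from plant import bot/from plant import bot\nfrom functools import lru_cache\ncalib=lru_cache(bot.calibration)/; s/c=bot.calibration(cam)/c=calib(cam)/; /^def plane/,$d' h.py
python3 - <<'E'
from h import *
D=np.load("top0.npy")
for t in ("humidifier","mat"):
  o=bot.outline_of("top",t)
  if not o: print("no",t); continue
  m=o[0]["pixels"]
  P=np.array([at_d("top",(a,b),D[a,b]) for a,b in zip(*np.where(m)) if D[a,b]>0])
  T=P[(P[:,2]>72)&(P[:,2]<90)] if t!="mat" else P[P[:,2]<8]
  print(t,o[0]["confidence"],len(T),cv2.minAreaRect(T[:,:2].astype(np.float32)),T.mean(0))
go([470,-235,260],np.radians(95))
E
```

```text
humidifier 0.65 988 ((736.9678344726562, -200.6271514892578), (106.47425079345703, 145.1729278564453), 8.468461036682129) [ 736.9434006  -202.08509504   74.34048329]
mat 0.74 4353 ((578.1035766601562, 228.04876708984375), (241.2422637939453, 185.51773071289062), 4.802493095397949) [577.9862544  224.91967652   3.31195102]
shift [-0.3564  0.1639 -0.0287] az [np.float64(0.2745)] tilt xy [0. 0.] pos [ 194.7 -514.4  231.3] t 0.7
```

Request:
carry_out([
  {"x": -0.024, "y": 0.011, "z": -0.002},
  {"x": -0.024, "y": 0.011, "z": -0.002},
  {"x": -0.024, "y": 0.011, "z": -0.002},
  {"x": -0.024, "y": 0.011, "z": -0.002},
  {"x": -0.024, "y": 0.011, "z": -0.002},
], fingers=0)

```text
schema error: expected keys x, y, z, ax, ay, az
```

Request:
carry_out([
  {"x": -0.024, "y": 0.011, "z": -0.002},
  {"x": -0.024, "y": 0.011, "z": -0.002},
  {"x": -0.024, "y": 0.011, "z": -0.002},
  {"x": -0.024, "y": 0.011, "z": -0.002},
  {"x": -0.024, "y": 0.011, "z": -0.002},
])

```text
schema error: expected keys x, y, z, ax, ay, az
```

Request:
carry_out([
  {"x": -0.024, "y": 0.011, "z": -0.002},
  {"x": -0.024, "y": 0.011, "z": -0.002},
  {"x": -0.024, "y": 0.011, "z": -0.002},
  {"x": -0.024, "y": 0.011, "z": -0.002},
  {"x": -0.024, "y": 0.011, "z": -0.002},
])

```text
schema error: expected keys x, y, z, ax, ay, az
```

Request:
carry_out([
  {"az": 0.09},
  {"az": 0.09},
  {"az": 0.09},
  {},
  {},
])

```text
schema error: expected keys x, y, z, ax, ay, az
```

```bash
cat >> h.py <<'E'
def shot(cam,name=None):
    st=bot.read_state(); p,d=bot.camera(cam)
    if name: cv2.imwrite(f"pics/{name}.png",p)
    return st,p,d
def spots(cam,st,items):
    for t,z in items:
        for r in bot.spot_point(cam,t)[:3]: print(t,round(r["confidence"],2),np.round(r["centre"],1),np.round(at_z(cam,r["centre"],z,st),1))
E
python3 - <<'E'
from h import *
st,p,d=shot("wrist","w1"); np.save("w1.npy",d)
spots("wrist",st,(("humidifier",0),("clip_ears",12)))
go([480,-235,260],np.radians(95))
P=lambda r,c: at_d("wrist",(r,c),d[r,c],st)
pts=np.array([P(r,c) for r in range(0,384,2) for c in range(0,512,2) if d[r,c]>0]).astype(np.float32)
T=pts[(pts[:,2]>70)&(pts[:,2]<95)]; print(len(T), cv2.minAreaRect(T[:,:2]) if len(T) else 0)
np.save("pts1.npy",pts)
E
```

```text
shift [-0.3657  0.1603 -0.0287] az [np.float64(0.2746)] tilt xy [-0.      0.0001] pos [ 194.7 -514.4  231.3] t 0.85Traceback (most recent call last):
  File "<stdin>", line 7, in <module>
cv2.error: OpenCV(4.12.0) /io/opencv/modules/imgproc/src/convhull.cpp:143: error: (-215:Assertion failed) total >= 0 && (depth == CV_32F || depth == CV_32S) in function 'convexHull'
```

View pics/w1.png

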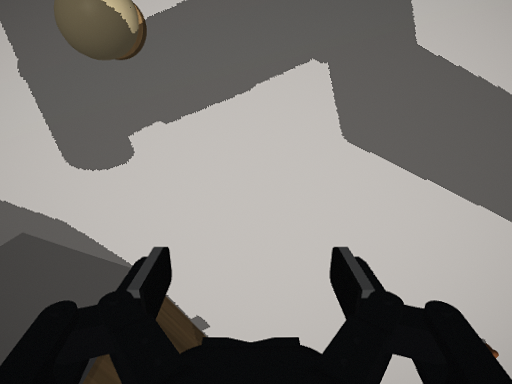

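The picture shows bare table with arm shadows and the two fingers at the bottom (col 155 and 345). The moves were refused because every row needs all six keys.

Request:
carry_out([
  {"x": -0.024, "y": 0.011, "z": -0.002, "ax": 0, "ay": 0, "az": 0},
  {"x": -0.024, "y": 0.011, "z": -0.002, "ax": 0, "ay": 0, "az": 0},
  {"x": -0.024, "y": 0.011, "z": -0.002, "ax": 0, "ay": 0, "az": 0},
  {"x": -0.024, "y": 0.011, "z": -0.002, "ax": 0, "ay": 0, "az": 0},
  {"x": -0.024, "y": 0.011, "z": -0.002, "ax": 0, "ay": 0, "az": 0},
], fingers=0)

```text
clock: 1.27
tool_pos: [288.1, -419.5, 241.5]
eef_rot: [-0.18, 0.984, -0.0, 0.0]
contact_force: [0.5, -1.0, 0.8]
finger_gap: 1.004
finger_force: 0.0
```

Request:
carry_out([
  {"x": -0.024, "y": 0.011, "z": -0.002, "ax": 0, "ay": 0, "az": 0},
  {"x": -0.024, "y": 0.011, "z": -0.002, "ax": 0, "ay": 0, "az": 0},
  {"x": -0.024, "y": 0.011, "z": -0.002, "ax": 0, "ay": 0, "az": 0},
  {"x": -0.024, "y": 0.011, "z": -0.002, "ax": 0, "ay": 0, "az": 0},
  {"x": -0.024, "y": 0.011, "z": -0.002, "ax": 0, "ay": 0, "az": 0},
])

```text
clock: 1.68
tool_pos: [381.0, -325.5, 251.5]
eef_rot: [-0.18, 0.984, -0.0, 0.0]
contact_force: [-0.0, -0.0, -0.8]
finger_gap: 1.006
finger_force: 0.0
```

Request:
carry_out([
  {"x": -0.024, "y": 0.011, "z": -0.002, "ax": 0, "ay": 0, "az": 0},
  {"x": -0.024, "y": 0.011, "z": -0.002, "ax": 0, "ay": 0, "az": 0},
  {"x": -0.024, "y": 0.011, "z": -0.002, "ax": 0, "ay": 0, "az": 0},
  {"x": -0.024, "y": 0.011, "z": -0.002, "ax": 0, "ay": 0, "az": 0},
  {"x": -0.024, "y": 0.011, "z": -0.002, "ax": 0, "ay": 0, "az": 0},
])

```text
clock: 2.1
tool_pos: [473.8, -231.6, 261.5]
eef_rot: [-0.18, 0.984, -0.0, 0.0]
contact_force: [-0.1, -0.1, 0.2]
finger_gap: 1.0
finger_force: 0.0
```

Request:
carry_out([
  {"x": 0, "y": 0, "z": 0, "ax": 0, "ay": 0, "az": 0.09},
  {"x": 0, "y": 0, "z": 0, "ax": 0, "ay": 0, "az": 0.09},
  {"x": 0, "y": 0, "z": 0, "ax": 0, "ay": 0, "az": 0.09},
  {"x": 0, "y": 0, "z": 0, "ax": 0, "ay": 0, "az": 0},
  {"x": 0, "y": 0, "z": 0, "ax": 0, "ay": 0, "az": 0},
])

```text
clock: 2.52
tool_pos: [473.0, -232.6, 261.3]
eef_rot: [-0.047, 0.999, -0.0, 0.0]
contact_force: [0.6, -0.4, 0.0]
finger_gap: 0.995
finger_force: 0.0
```

```bash

python3 - <<'E'
from h import *
st,p,d=shot("wrist","w2"); np.save("w2.npy",d)
spots("wrist",st,(("humidifier",0),("clip_ears",12)))
go([480,-235,260],np.radians(95))
P=lambda r,c: at_d("wrist",(r,c),d[r,c],st)
pts=np.array([P(r,c) for r in range(0,384,2) for c in range(0,512,2) if d[r,c]>0]).astype(np.float32)
np.save("pts2.npy",pts)
T=pts[(pts[:,2]>70)&(pts[:,2]<95)]; print(len(T))
if len(T)>5: print(cv2.minAreaRect(T[:,:2]))
E
```

```text
humidifier 0.76 [237.3 250.9] [ 605.7 -219.4    0. ]
clip_ears 0.91 [226.7 248.4] [ 581.5 -225.6   12. ]
shift [-0.0069 -0.0029  0.0013] az [np.float64(0.0062)] tilt xy [0.0001 0.    ] pos [ 472.9 -232.8  261.3] t 2.6667
1171Traceback (most recent call last):
  File "<stdin>", line 9, in <module>
cv2.error: OpenCV(4.12.0) /io/opencv/modules/imgproc/src/convhull.cpp:143: error: (-215:Assertion failed) total >= 0 && (depth == CV_32F || depth == CV_32S) in function 'convexHull'
```

View pics/w2.png

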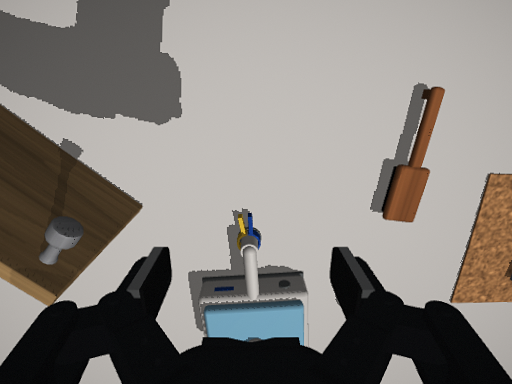

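The wrist picture shows the clip at (225,246) with its yellow ear on the left and blue on the right, the pipe at (245,250), the unit at (315,255), the brush at (190,408), and the mat edge on the right.

```bash

python3 - <<'E'
from h import *
st=bot.read_state(); p=cv2.imread("pics/w2.png"); d=np.load("w2.npy")
hsv=cv2.cvtColor(p,cv2.COLOR_BGR2HSV)
rr,cc=np.mgrid[195:345,185:320]
Q=np.array([[r,c,*at_d("wrist",(r,c),d[r,c],st),*hsv[r,c]] for r,c in zip(rr.ravel(),cc.ravel()) if d[r,c]>0])
h,s,v=Q[:,5],Q[:,6],Q[:,7]
tab=Q[(s<40)&(v>150)&(Q[:,4]<8)]; print("table z",np.median(tab[:,4]))
top=Q[(h>85)&(h<110)&(s>60)&(Q[:,4]>70)]; print("bluetop",len(top),np.median(top[:,4]),cv2.minAreaRect(np.ascontiguousarray(top[:,2:4],np.float32)))
for n,m in (("yellow",(h>18)&(h<35)&(s>150)&(v>90)),("blue",(h>108)&(h<128)&(s>150)&(Q[:,0]<250))):
    B=Q[m&(Q[:,0]<245)]; print(n,len(B),np.round(B[:,2:5].mean(0),1),cv2.minAreaRect(np.ascontiguousarray(B[:,2:4],np.float32)))
    for r in range(205,245,4):
        b=B[B[:,0]==r]
        if len(b): print(r,b[:,1].min(),b[:,1].max(),np.round(at_z("wrist",(r,b[:,1].min()),20,st)[:2],1),np.round(at_z("wrist",(r,b[:,1].max()+1),20,st)[:2],1),np.round(np.median(b[:,4]),1))
# pipe
B=Q[(s<40)&(Q[:,4]>20)&(Q[:,4]<65)&(Q[:,0]<290)]
for r in range(234,300,6):
    b=B[B[:,0]==r]
    if len(b): print("pipe",r,b[:,1].min(),b[:,1].max(),np.round(np.median(b[:,2:5],axis=0),1))
u=Q[(Q[:,4]>76)]
F=[]
for c in range(203,304,4):
    b=u[u[:,1]==c]
    if len(b): i=b[:,0].argmin(); F.append(b[i,2:4])
F=np.array(F); k=np.polyfit(F[:,1],F[:,0],1); print("front edge slope dx/dy",k)
E
```

```text
table z 0.03345801221757938
bluetop 2897 71.9049911076699 ((611.0103149414062, -221.9658203125), (297.74102783203125, 145.75714111328125), 9.140800476074219)
yellow 113 [ 581.4 -236.7   19.2] ((585.7514038085938, -236.13128662109375), (44.71711349487305, 11.69278335571289), 2.347356081008911)
217 239.0 242.0 [ 563.  -241.5] [ 562.4 -235.6] 17.1
221 239.0 243.0 [ 569.5 -241. ] [ 568.8 -233.6] 19.2
225 240.0 244.0 [ 575.9 -239. ] [ 575.2 -231.5] 18.4
229 240.0 244.0 [ 582.6 -238.4] [ 581.8 -230.9] 19.5
233 242.0 245.0 [ 589.  -234.9] [ 588.4 -228.8] 19.2
237 239.0 241.0 [ 596.2 -238.8] [ 595.8 -234.3] 20.0
241 238.0 239.0 [ 603.2 -239.8] [ 602.9 -236.8] 20.0
blue 143 [ 582.  -219.9   17.4] ((585.0989379882812, -220.48080444335938), (51.79793167114258, 13.866483688354492), 23.652727127075195)
213 248.0 250.0 [ 555.3 -228.8] [ 554.9 -224.4] 7.6
217 248.0 251.0 [ 561.7 -228.2] [ 561.2 -222.3] 19.8
221 248.0 251.0 [ 568.2 -227.6] [ 567.7 -221.7] 20.6
225 249.0 251.0 [ 574.6 -225.5] [ 574.2 -221. ] 20.7
229 249.0 252.0 [ 581.3 -224.9] [ 580.7 -218.9] 20.3
233 248.0 257.0 [ 588.1 -225.8] [ 586.7 -210.7] 17.3
237 256.0 259.0 [ 593.7 -213. ] [ 593.2 -207. ] 19.7
241 258.0 259.0 [ 600.3 -209.3] [ 600.  -206.2] 13.5
pipe 240 242.0 256.0 [ 593.9 -223.8   31. ]
pipe 246 241.0 257.0 [ 596.6 -223.4   44.6]
pipe 252 241.0 257.0 [ 602.  -223.    51.5]
pipe 258 243.0 256.0 [ 610.7 -221.4   53.2]
pipe 264 244.0 256.0 [ 619.5 -219.9   55.1]
pipe 270 244.0 257.0 [ 629.8 -218.2   54.3]
pipe 276 245.0 257.0 [ 639.5 -216.5   54.8]
pipe 282 245.0 305.0 [ 662.6 -175.    29.4]
pipe 288 201.0 305.0 [ 667.7 -195.5   41.5]
front edge slope dx/dy [   4.67060846 1570.61344559]
```

```bash
python3 -c "
from h import *
go([535,248,150],np.radians(96))"
```

```text
shift [-0.1067  0.4729  0.1113] az [np.float64(-0.0112)] tilt xy [0.0001 0.    ] pos [ 472.9 -232.8  261.3] t 2.6667
```

Request:
carry_out([
  {"x": -0.007, "y": 0.0315, "z": 0.0, "ax": 0, "ay": 0, "az": 0},
  {"x": -0.007, "y": 0.0315, "z": 0.0, "ax": 0, "ay": 0, "az": 0},
  {"x": -0.007, "y": 0.0315, "z": 0.0, "ax": 0, "ay": 0, "az": 0},
  {"x": -0.007, "y": 0.0315, "z": 0.0, "ax": 0, "ay": 0, "az": 0},
  {"x": -0.007, "y": 0.0315, "z": 0.0, "ax": 0, "ay": 0, "az": 0},
])

```text
clock: 3.08
tool_pos: [493.3, -71.3, 261.5]
eef_rot: [-0.046, 0.999, 0.0, 0.0]
contact_force: [0.7, -0.9, 0.1]
finger_gap: 1.004
finger_force: 0.0
```

Request:
carry_out([
  {"x": -0.007, "y": 0.0315, "z": 0.011, "ax": 0, "ay": 0, "az": 0},
  {"x": -0.007, "y": 0.0315, "z": 0.011, "ax": 0, "ay": 0, "az": 0},
  {"x": -0.007, "y": 0.0315, "z": 0.011, "ax": 0, "ay": 0, "az": 0},
  {"x": -0.007, "y": 0.0315, "z": 0.011, "ax": 0, "ay": 0, "az": 0},
  {"x": -0.007, "y": 0.0315, "z": 0.011, "ax": 0, "ay": 0, "az": 0},
])

```text
clock: 3.5
tool_pos: [513.8, 88.9, 206.0]
eef_rot: [-0.047, 0.999, 0.0, 0.0]
contact_force: [0.3, -0.3, 0.1]
finger_gap: 1.0
finger_force: 0.0
```

Request:
carry_out([
  {"x": -0.007, "y": 0.0315, "z": 0.011, "ax": 0, "ay": 0, "az": 0},
  {"x": -0.007, "y": 0.0315, "z": 0.011, "ax": 0, "ay": 0, "az": 0},
  {"x": -0.007, "y": 0.0315, "z": 0.011, "ax": 0, "ay": 0, "az": 0},
  {"x": -0.007, "y": 0.0315, "z": 0.011, "ax": 0, "ay": 0, "az": 0},
  {"x": -0.007, "y": 0.0315, "z": 0.011, "ax": 0, "ay": 0, "az": -0.011},
])

```text
clock: 3.92
tool_pos: [534.3, 249.0, 150.8]
eef_rot: [-0.052, 0.999, 0.0, 0.0]
contact_force: [0.8, -1.1, 0.9]
finger_gap: 0.998
finger_force: 0.0
```

Request:
carry_out([
  {"x": 0, "y": 0, "z": 0, "ax": 0, "ay": 0, "az": 0},
  {"x": 0, "y": 0, "z": 0, "ax": 0, "ay": 0, "az": 0},
  {"x": 0, "y": 0, "z": 0, "ax": 0, "ay": 0, "az": 0},
  {"x": 0, "y": 0, "z": 0, "ax": 0, "ay": 0, "az": 0},
  {"x": 0, "y": 0, "z": 0, "ax": 0, "ay": 0, "az": 0},
])

```text
clock: 4.33
tool_pos: [534.6, 246.6, 152.2]
eef_rot: [-0.051, 0.999, 0.0, 0.001]
contact_force: [-0.1, 0.7, -0.3]
finger_gap: 1.001
finger_force: 0.0
```

```bash

python3 - <<'E'
from h import *
st,p,d=shot("wrist","w3"); np.save("w3.npy",d)
spots("wrist",st,(("pliers_pivot",18),("pliers_jaws",14),("pliers_handles",14),("mat",0)))
go([572,250,150],np.radians(96))
E
```

```text
pliers_pivot 0.65 [213.9 253.2] [571.6 253.2  18. ]
pliers_jaws 0.59 [255.3 256.6] [624.2 262.8  14. ]
mat 0.75 [211.  232.4] [578.3 230.4   0. ]
shift [-0.0377 -0.001   0.0017] az [np.float64(-0.0025)] tilt xy [ 0.0005 -0.0004] pos [534.3 247.1 151.7] t 4.5833
```

View pics/w3.png

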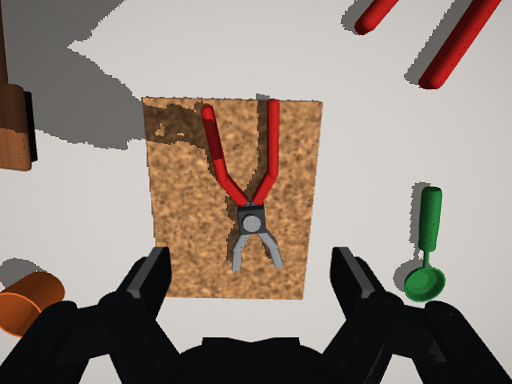

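The picture shows the pliers on the mat: pivot at (220,251), jaw tips at (269,236) and (265,279), and handle ends at (108,207) and (101,273).

```bash

python3 - <<'E'
from h import *
st=bot.read_state(); p=cv2.imread("pics/w3.png"); d=np.load("w3.npy")
hsv=cv2.cvtColor(p,cv2.COLOR_BGR2HSV)
rr,cc=np.mgrid[95:290,150:320]
Q=np.array([[r,c,*at_d("wrist",(r,c),d[r,c],st),*hsv[r,c]] for r,c in zip(rr.ravel(),cc.ravel()) if d[r,c]>0])
h,s,v=Q[:,5],Q[:,6],Q[:,7]
print("mat z",np.median(Q[(h>8)&(h<22)&(s>80)&(v>120),4]))
red=Q[((h<5)|(h>172))&(s>150)&(Q[:,4]>12)]; gr=Q[(s<60)&(Q[:,4]>12)&(Q[:,0]>225)]; bl=Q[(v<90)&(Q[:,4]>24)]
print(len(red),len(gr),len(bl))
for n,B in (("red",red),("gr",gr)):
    m=B[:,1]<240 if n=="red" else B[:,1]<252
    for k in (m,~m):
        b=B[k]; far=b[b[:,0]<150] if n=="red" else b[b[:,0]>245]
        print(n,np.round(far[:,2:5].mean(0),1),cv2.minAreaRect(np.ascontiguousarray(far[:,2:4],np.float32)))
blk=Q[(Q[:,4]>28)&(Q[:,0]>195)&(Q[:,0]<245)]
print("block",len(blk),cv2.minAreaRect(np.ascontiguousarray(blk[:,2:4],np.float32)),np.median(blk[:,4]))
E
```

```text
mat z 3.5083205373078385
2527 1657 1337
red [485.4 203.9  22.1] ((486.3787841796875, 203.39454650878906), (43.14689636230469, 10.880521774291992), 16.676708221435547)
red [476.2 261.9  22.2] ((476.81158447265625, 262.2873229980469), (47.5905876159668, 10.502967834472656), 6.961031913757324)
gr [555.  211.7 143.1] ((583.6901245117188, 226.51345825195312), (122.9867172241211, 19.68299102783203), 19.92881965637207)
gr [618.3 283.7  20.2] ((618.2119140625, 283.83135986328125), (29.90085792541504, 10.444562911987305), 25.069969177246094)
block 686 ((574.4011840820312, 252.1891326904297), (28.402284622192383, 28.05098533630371), 11.723947525024414) 31.770401210737248
```

```bash
python3 -c "
from h import *
go([574.4,252.2,7],np.radians(101.75))"
```

```text
shift [-0.0403  0.0009  0.1447] az [np.float64(-0.1029)] tilt xy [ 0.0005 -0.0004] pos [534.3 247.1 151.7] t 4.5833
```

Request:
carry_out([
  {"x": -0.02, "y": 0.0005, "z": 0.01, "ax": 0, "ay": 0, "az": 0},
  {"x": -0.0203, "y": 0.0004, "z": 0.01, "ax": 0, "ay": 0, "az": 0},
  {"x": 0, "y": 0, "z": 0.02, "ax": 0, "ay": 0, "az": -0.0515},
  {"x": 0, "y": 0, "z": 0.02, "ax": 0, "ay": 0, "az": -0.0515},
  {"x": 0, "y": 0, "z": 0.02, "ax": 0, "ay": 0, "az": 0},
])

```text
clock: 5.0
tool_pos: [574.6, 252.4, 70.4]
eef_rot: [-0.104, 0.995, 0.0, 0.0]
contact_force: [-0.3, 0.8, 0.2]
finger_gap: 1.005
finger_force: 0.0
```

Request:
carry_out([
  {"x": 0, "y": 0, "z": 0.02, "ax": 0, "ay": 0, "az": 0},
  {"x": 0, "y": 0, "z": 0.01, "ax": 0, "ay": 0, "az": 0},
  {"x": 0, "y": 0, "z": 0, "ax": 0, "ay": 0, "az": 0},
  {"x": 0, "y": 0, "z": 0, "ax": 0, "ay": 0, "az": 0},
  {"x": 0, "y": 0, "z": 0, "ax": 0, "ay": 0, "az": 0},
])

```text
clock: 5.42
tool_pos: [575.2, 253.0, 42.9]
eef_rot: [-0.103, 0.995, 0.0, 0.001]
contact_force: [0.3, 0.3, 1.1]
finger_gap: 1.002
finger_force: 0.0
```

```bash
python3 -c "
from h import *
go([574.4,252.2,7],np.radians(101.75))"
```

```text
shift [ 0.001  -0.0006  0.0359] az [np.float64(0.001)] tilt xy [ 0.0025 -0.0005] pos [575.2 253.   42.9] t 5.4167
```

Request:
carry_out([
  {"x": 0.001, "y": 0, "z": 0.012, "ax": 0, "ay": 0, "az": 0},
  {"x": 0, "y": 0, "z": 0.012, "ax": 0, "ay": 0, "az": 0},
  {"x": 0, "y": 0, "z": 0.011, "ax": 0, "ay": 0, "az": 0},
  {"x": 0, "y": 0, "z": 0, "ax": 0, "ay": 0, "az": 0},
  {"x": 0, "y": 0, "z": 0, "ax": 0, "ay": 0, "az": 0},
])

```text
clock: 5.83
tool_pos: [573.4, 252.3, 6.5]
eef_rot: [-0.103, 0.995, -0.0, -0.0]
contact_force: [-1.0, -0.4, 1.3]
finger_gap: 1.001
finger_force: 0.0
```

Request:
carry_out([
  {"x": 0, "y": 0, "z": 0, "ax": 0, "ay": 0, "az": 0},
  {"x": 0, "y": 0, "z": 0, "ax": 0, "ay": 0, "az": 0},
  {"x": 0, "y": 0, "z": 0, "ax": 0, "ay": 0, "az": 0},
  {"x": 0, "y": 0, "z": 0, "ax": 0, "ay": 0, "az": 0},
  {"x": 0, "y": 0, "z": 0, "ax": 0, "ay": 0, "az": 0},
], fingers=1, force=40)

```text
clock: 6.25
tool_pos: [573.6, 252.4, 6.9]
eef_rot: [-0.103, 0.995, 0.0, 0.001]
contact_force: [3.6, 1.5, 0.3]
finger_gap: 0.322
finger_force: 40.3
```

Request:
carry_out([
  {"x": 0, "y": 0, "z": 0, "ax": 0, "ay": 0, "az": 0},
  {"x": 0, "y": 0, "z": 0, "ax": 0, "ay": 0, "az": 0},
  {"x": 0, "y": 0, "z": 0, "ax": 0, "ay": 0, "az": 0},
  {"x": 0, "y": 0, "z": 0, "ax": 0, "ay": 0, "az": 0},
  {"x": 0, "y": 0, "z": 0, "ax": 0, "ay": 0, "az": 0},
])

```text
clock: 6.67
tool_pos: [573.6, 252.5, 6.8]
eef_rot: [-0.103, 0.995, 0.0, 0.0]
contact_force: [-2.1, 0.0, 5.7]
finger_gap: 0.322
finger_force: 41.1
```

Request:
carry_out([
  {"x": 0, "y": 0, "z": -0.01, "ax": 0, "ay": 0, "az": 0},
  {"x": 0, "y": 0, "z": -0.02, "ax": 0, "ay": 0, "az": 0},
  {"x": 0, "y": 0, "z": -0.025, "ax": 0, "ay": 0, "az": 0},
  {"x": 0, "y": 0, "z": -0.025, "ax": 0, "ay": 0, "az": 0},
  {"x": 0, "y": 0, "z": -0.02, "ax": 0, "ay": 0, "az": 0},
])

```text
clock: 7.08
tool_pos: [572.9, 252.2, 107.8]
eef_rot: [-0.103, 0.995, 0.0, -0.0]
contact_force: [0.7, 0.2, -2.1]
finger_gap: 0.319
finger_force: 40.2
```

```bash
python3 -c "
from h import *
print(bot.read_state()['finger_gap'],bot.read_state()['contact_force'])
go([480,-242,110],np.radians(99.05))"
```

```text
0.31914974663304574 [ 0.69125772  0.17951901 -2.13260125]
shift [ 0.1919 -0.4648 -0.0022] az [np.float64(0.0478)] tilt xy [-0.0004 -0.    ] pos [572.9 252.2 107.8] t 7.0833
```

Request:
carry_out([
  {"x": 0.0096, "y": -0.0232, "z": 0, "ax": 0, "ay": 0, "az": 0},
  {"x": 0.0096, "y": -0.0232, "z": 0, "ax": 0, "ay": 0, "az": 0},
  {"x": 0.0096, "y": -0.0232, "z": 0, "ax": 0, "ay": 0, "az": 0},
  {"x": 0.0096, "y": -0.0232, "z": 0, "ax": 0, "ay": 0, "az": 0},
  {"x": 0.0096, "y": -0.0232, "z": 0, "ax": 0, "ay": 0, "az": 0},
])

```text
clock: 7.5
tool_pos: [548.7, 127.7, 105.8]
eef_rot: [-0.103, 0.995, -0.0, -0.001]
contact_force: [0.0, -0.3, -1.8]
finger_gap: 0.321
finger_force: 40.3
```

Request:
carry_out([
  {"x": 0.0096, "y": -0.0232, "z": 0, "ax": 0, "ay": 0, "az": 0},
  {"x": 0.0096, "y": -0.0232, "z": 0, "ax": 0, "ay": 0, "az": 0},
  {"x": 0.0096, "y": -0.0232, "z": 0, "ax": 0, "ay": 0, "az": 0},
  {"x": 0.0096, "y": -0.0232, "z": 0, "ax": 0, "ay": 0, "az": 0},
  {"x": 0.0096, "y": -0.0232, "z": 0, "ax": 0, "ay": 0, "az": 0},
])

```text
clock: 7.92
tool_pos: [525.4, 4.5, 105.9]
eef_rot: [-0.103, 0.995, 0.0, -0.001]
contact_force: [0.7, -0.4, -2.5]
finger_gap: 0.319
finger_force: 40.3
```

Request:
carry_out([
  {"x": 0.0096, "y": -0.0232, "z": 0, "ax": 0, "ay": 0, "az": 0},
  {"x": 0.0096, "y": -0.0232, "z": 0, "ax": 0, "ay": 0, "az": 0},
  {"x": 0.0096, "y": -0.0232, "z": 0, "ax": 0, "ay": 0, "az": 0},
  {"x": 0.0096, "y": -0.0232, "z": 0, "ax": 0, "ay": 0, "az": 0},
  {"x": 0.0096, "y": -0.0232, "z": 0, "ax": 0, "ay": 0, "az": 0},
])

```text
clock: 8.33
tool_pos: [502.2, -118.7, 106.0]
eef_rot: [-0.103, 0.995, 0.0, -0.001]
contact_force: [0.1, -0.2, -2.4]
finger_gap: 0.312
finger_force: 40.3
```

Request:
carry_out([
  {"x": 0.0096, "y": -0.0232, "z": 0, "ax": 0, "ay": 0, "az": 0},
  {"x": 0.0096, "y": -0.0232, "z": 0, "ax": 0, "ay": 0, "az": 0},
  {"x": 0.0096, "y": -0.0232, "z": 0, "ax": 0, "ay": 0, "az": 0},
  {"x": 0.0096, "y": -0.0232, "z": 0, "ax": 0, "ay": 0, "az": 0},
  {"x": 0.0096, "y": -0.0232, "z": 0, "ax": 0, "ay": 0, "az": 0.048},
])

```text
clock: 8.75
tool_pos: [479.0, -241.9, 105.9]
eef_rot: [-0.079, 0.997, 0.001, -0.001]
contact_force: [1.0, 0.0, -3.0]
finger_gap: 0.32
finger_force: 40.3
```

Request:
carry_out([
  {"x": 0, "y": 0, "z": 0, "ax": 0, "ay": 0, "az": 0},
  {"x": 0, "y": 0, "z": 0, "ax": 0, "ay": 0, "az": 0},
  {"x": 0, "y": 0, "z": 0, "ax": 0, "ay": 0, "az": 0},
  {"x": 0, "y": 0, "z": 0, "ax": 0, "ay": 0, "az": 0},
  {"x": 0, "y": 0, "z": 0, "ax": 0, "ay": 0, "az": 0},
])

```text
clock: 9.17
tool_pos: [480.2, -240.3, 106.2]
eef_rot: [-0.079, 0.997, 0.0, -0.0]
contact_force: [0.6, -0.1, -2.0]
finger_gap: 0.318
finger_force: 40.4
```

```bash

python3 - <<'E'
from h import *
st,p,d=shot("wrist","w4"); np.save("w4.npy",d)
spots("wrist",st,(("humidifier",0),("clip_ears",12)))
tz=st["tool_pos"][2]
spots("wrist",st,(("pliers_pivot",tz+11),("pliers_jaws",tz+7),("pliers_handles",tz+7)))
go([519,-236,110],np.radians(99.05))
E
```

```text
humidifier 0.78 [301.1 250.4] [ 606.6 -220.2   -0. ]
pliers_pivot 0.74 [257.9 249.6] [ 480.5 -241.   117.2]
shift [-0.0391 -0.0013 -0.0037] az [np.float64(0.0003)] tilt xy [ 0. -0.] pos [ 480.2 -240.8  106.3] t 9.4667
```

View pics/w4.png

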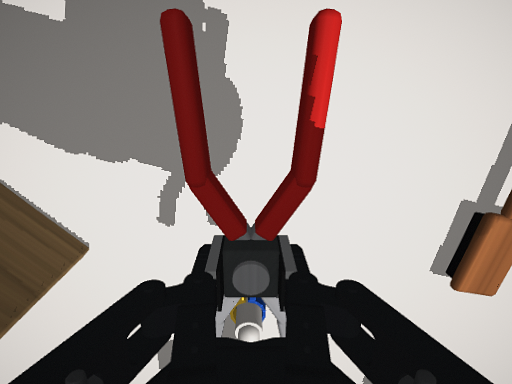

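The wrist view shows the pliers held square, with the pivot at (275,250), the handles symmetric, and the pipe and ears ahead at (310,248). The jaws are hidden by the gripper.

```bash
python3 -c "
from h import *
go([519.2,-237.4,30],np.radians(99.05))"
```

```text
shift [-0.039  -0.0028  0.0763] az [np.float64(0.0003)] tilt xy [ 0. -0.] pos [ 480.2 -240.8  106.3] t 9.4667
```

Request:
carry_out([
  {"x": -0.013, "y": -0.0009, "z": 0, "ax": 0, "ay": 0, "az": 0},
  {"x": -0.013, "y": -0.0009, "z": 0.01, "ax": 0, "ay": 0, "az": 0},
  {"x": -0.013, "y": -0.001, "z": 0.015, "ax": 0, "ay": 0, "az": 0},
  {"x": 0, "y": 0, "z": 0.015, "ax": 0, "ay": 0, "az": 0},
  {"x": 0, "y": 0, "z": 0.015, "ax": 0, "ay": 0, "az": 0},
])

```text
clock: 9.88
tool_pos: [519.8, -237.6, 50.5]
eef_rot: [-0.079, 0.997, -0.0, 0.0]
contact_force: [0.7, 0.3, -2.4]
finger_gap: 0.319
finger_force: 40.4
```

Request:
carry_out([
  {"x": 0, "y": 0, "z": 0.012, "ax": 0, "ay": 0, "az": 0},
  {"x": 0, "y": 0, "z": 0.008, "ax": 0, "ay": 0, "az": 0},
  {"x": 0, "y": 0, "z": 0, "ax": 0, "ay": 0, "az": 0},
  {"x": 0, "y": 0, "z": 0, "ax": 0, "ay": 0, "az": 0},
  {"x": 0, "y": 0, "z": 0, "ax": 0, "ay": 0, "az": 0},
])

```text
clock: 10.3
tool_pos: [519.8, -238.0, 32.3]
eef_rot: [-0.079, 0.997, -0.0, 0.001]
contact_force: [0.8, -0.4, -0.8]
finger_gap: 0.319
finger_force: 40.3
```

```bash
python3 - <<'E'
from h import *
st,p,d=shot("wrist"); _,a,da=shot("side"); _,b,db=shot("top")
go([519.2,-237.4,3],np.radians(99.05))
u,v=[pix(c,[560,-230,15]) for c in ("side","top")]; print(u,v)
def crop(im,q,w=40): 
    r,c=[int(x) for x in q]; r=min(max(r,w),383-w); c=min(max(c,w),511-w); return cv2.resize(im[r-w:r+w,c-w:c+w],(400,400),interpolation=cv2.INTER_CUBIC)
cv2.imwrite("pics/c5.png",np.hstack([crop(a,u,50),crop(b,v)]))
cv2.imwrite("pics/w5.png",p)
E
```

```text
shift [0.0004 0.0006 0.0292] az [np.float64(-0.0001)] tilt xy [0.0016 0.0007] pos [ 519.7 -237.9   32.2] t 10.45
[145.16358657 284.05581305] [200.64366985 387.93897826]
```

View pics/c5.png

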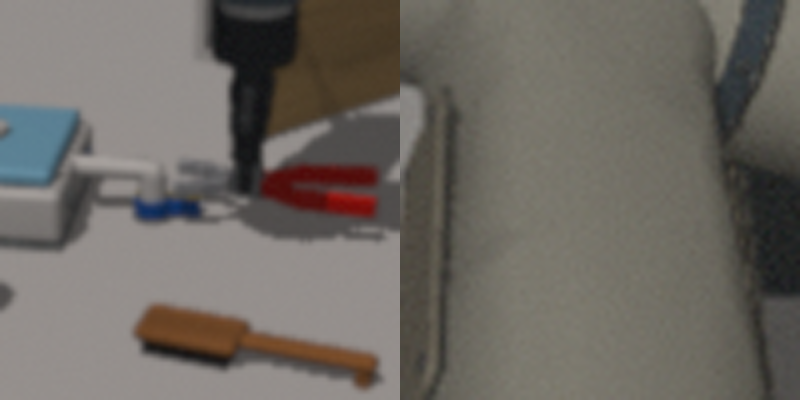

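The side view shows the pliers just above the table with their jaws over the clip's ears; the arm hides the spot from the top camera. I'll lower slowly.

Request:
carry_out([
  {"x": 0.0, "y": 0.0005, "z": 0.005, "ax": 0, "ay": 0, "az": 0},
  {"x": 0, "y": 0, "z": 0.004, "ax": 0, "ay": 0, "az": 0},
  {"x": 0, "y": 0, "z": 0.004, "ax": 0, "ay": 0, "az": 0},
  {"x": 0, "y": 0, "z": 0.003, "ax": 0, "ay": 0, "az": 0},
  {"x": 0, "y": 0, "z": 0, "ax": 0, "ay": 0, "az": 0},
])

```text
clock: 10.87
tool_pos: [518.3, -237.1, 14.2]
eef_rot: [-0.079, 0.997, 0.0, -0.001]
contact_force: [0.1, -0.0, -2.5]
finger_gap: 0.321
finger_force: 40.3
```

```bash
python3 -c "
from h import *
s=bot.read_state(); print(s['contact_force'],s['wrist_torque'])
go([519.2,-237.4,3],np.radians(99.05))"
```

```text
[ 0.09480568 -0.02445309 -2.45872594] [ 0.03402684 -0.0127811  -0.02937296]
shift [-0.0009 -0.0005  0.0112] az [np.float64(-0.0003)] tilt xy [-0.0017 -0.0008] pos [ 518.3 -237.1   14.2] t 10.8667
```

Request:
carry_out([
  {"x": 0, "y": 0, "z": 0.004, "ax": 0, "ay": 0, "az": 0},
  {"x": 0, "y": 0, "z": 0.003, "ax": 0, "ay": 0, "az": 0},
  {"x": 0, "y": 0, "z": 0.002, "ax": 0, "ay": 0, "az": 0},
  {"x": 0, "y": 0, "z": 0, "ax": 0, "ay": 0, "az": 0},
  {"x": 0, "y": 0, "z": 0, "ax": 0, "ay": 0, "az": 0},
])

```text
clock: 11.28
tool_pos: [519.0, -237.3, 6.2]
eef_rot: [-0.079, 0.997, 0.0, -0.0]
contact_force: [0.2, -0.1, -2.7]
finger_gap: 0.32
finger_force: 40.3
```

```bash
python3 -c "
from h import *
s=bot.read_state(); print(s['contact_force'],s['wrist_torque'])
go([519.2,-237.4,3],np.radians(99.05))"
```

```text
[ 0.18035017 -0.08803615 -2.65633822] [ 0.01083675 -0.03853538  0.02423962]
shift [-0.0002 -0.0002  0.0032] az [np.float64(-0.0002)] tilt xy [-0.0002 -0.    ] pos [ 519.  -237.3    6.2] t 11.2833
```

Request:
carry_out([
  {"x": 0, "y": 0, "z": 0.002, "ax": 0, "ay": 0, "az": 0},
  {"x": 0, "y": 0, "z": 0.001, "ax": 0, "ay": 0, "az": 0},
  {"x": 0, "y": 0, "z": 0, "ax": 0, "ay": 0, "az": 0},
  {"x": 0, "y": 0, "z": 0, "ax": 0, "ay": 0, "az": 0},
  {"x": 0, "y": 0, "z": 0, "ax": 0, "ay": 0, "az": 0},
])

```text
clock: 11.7
tool_pos: [519.0, -237.3, 3.3]
eef_rot: [-0.079, 0.997, -0.0, 0.0]
contact_force: [0.4, 0.2, -2.1]
finger_gap: 0.32
finger_force: 40.3
```

Request:
carry_out([
  {"x": 0, "y": 0, "z": 0, "ax": 0, "ay": 0, "az": 0},
  {"x": 0, "y": 0, "z": 0, "ax": 0, "ay": 0, "az": 0},
  {"x": 0, "y": 0, "z": 0, "ax": 0, "ay": 0, "az": 0},
  {"x": 0, "y": 0, "z": 0, "ax": 0, "ay": 0, "az": 0},
  {"x": 0, "y": 0, "z": 0, "ax": 0, "ay": 0, "az": 0},
], fingers=0)

```text
clock: 12.12
tool_pos: [519.1, -237.3, 3.5]
eef_rot: [-0.079, 0.997, -0.0, 0.0]
contact_force: [-0.9, -0.6, 0.8]
finger_gap: 0.99
finger_force: 0.0
```

Request:
carry_out([
  {"x": 0, "y": 0, "z": 0, "ax": 0, "ay": 0, "az": 0},
  {"x": 0, "y": 0, "z": 0, "ax": 0, "ay": 0, "az": 0},
  {"x": 0, "y": 0, "z": -0.01, "ax": 0, "ay": 0, "az": 0},
  {"x": 0, "y": 0, "z": -0.02, "ax": 0, "ay": 0, "az": 0},
  {"x": 0, "y": 0, "z": -0.03, "ax": 0, "ay": 0, "az": 0},
])

```text
clock: 12.53
tool_pos: [517.1, -236.8, 62.2]
eef_rot: [-0.079, 0.997, 0.001, -0.003]
contact_force: [-0.1, 0.0, -1.1]
finger_gap: 0.999
finger_force: 0.0
```

Request:
carry_out([
  {"x": 0.015, "y": 0, "z": -0.02, "ax": 0, "ay": 0, "az": 0},
  {"x": 0.02, "y": 0, "z": -0.02, "ax": 0, "ay": 0, "az": 0},
  {"x": 0.02, "y": 0, "z": -0.02, "ax": 0, "ay": 0, "az": 0},
  {"x": 0.02, "y": 0, "z": -0.01, "ax": 0, "ay": 0, "az": 0},
  {"x": 0, "y": 0, "z": 0, "ax": 0, "ay": 0, "az": 0},
])

```text
clock: 12.95
tool_pos: [443.7, -250.0, 137.2]
eef_rot: [-0.078, 0.997, -0.001, 0.002]
contact_force: [0.5, -0.8, 0.4]
finger_gap: 1.002
finger_force: 0.0
```

Request:
carry_out([
  {"x": 0, "y": 0, "z": 0, "ax": 0, "ay": 0, "az": 0},
  {"x": 0, "y": 0, "z": 0, "ax": 0, "ay": 0, "az": 0},
  {"x": 0, "y": 0, "z": 0, "ax": 0, "ay": 0, "az": 0},
  {"x": 0, "y": 0, "z": 0, "ax": 0, "ay": 0, "az": 0},
  {"x": 0, "y": 0, "z": 0, "ax": 0, "ay": 0, "az": 0},
])

```text
clock: 13.37
tool_pos: [445.1, -248.9, 132.6]
eef_rot: [-0.079, 0.997, 0.0, -0.001]
contact_force: [0.5, -0.4, -0.3]
finger_gap: 0.998
finger_force: 0.0
```

```bash
cat >> h.py <<'E'
def cloud(st,p,d,r0,r1,c0,c1):
    hsv=cv2.cvtColor(p,cv2.COLOR_BGR2HSV); rr,cc=np.mgrid[r0:r1,c0:c1]
    return np.array([[r,c,*at_d("wrist",(r,c),d[r,c],st),*hsv[r,c]] for r,c in zip(rr.ravel(),cc.ravel()) if d[r,c]>0])
rect=lambda B: cv2.minAreaRect(np.ascontiguousarray(B[:,2:4],np.float32))
E
python3 - <<'E'
from h import *
st,p,d=shot("wrist","w6"); np.save("w6.npy",d)
spots("wrist",st,(("humidifier",0),("clip_ears",12),("pliers_pivot",14),("pliers_jaws",10),("pliers_handles",10)))
Q=cloud(st,p,d,0,384,150,350); blk=Q[(Q[:,4]>25)&(Q[:,4]<32)&(Q[:,7]<100)&(np.hypot(Q[:,2]-520,Q[:,3]+237)<30)]
print("block",len(blk),rect(blk) if len(blk)>5 else 0)
red=Q[((Q[:,5]<5)|(Q[:,5]>172))&(Q[:,6]>150)&(Q[:,4]>12)&(Q[:,2]<478)]
for m in (red[:,3]<-248,red[:,3]>=-248): print("red",rect(red[m]))
go([440.7,-249.9,2],np.radians(99.05))
E
```

```text
humidifier 0.62 [309.1 253.8] [ 604.4 -219.4    0. ]
pliers_pivot 0.75 [252.6 251.3] [ 519.  -236.3   14. ]
pliers_pivot 0.7 [290.5 253.2] [ 566.7 -226.5   14. ]
pliers_jaws 0.96 [290.9 252. ] [ 570.5 -227.2   10. ]
block 438 ((520.0880126953125, -237.55055236816406), (28.035606384277344, 26.837461471557617), 8.938881874084473)
red ((443.9599914550781, -278.57940673828125), (72.43099975585938, 10.981698036193848), 14.166075706481934)
red ((438.2333679199219, -221.80064392089844), (79.2447738647461, 13.447731018066406), 1.0574102401733398)
shift [ 0.0043 -0.0002  0.1311] az [np.float64(-0.0)] tilt xy [-0.0003 -0.0001] pos [ 445.  -249.   133.1] t 13.6667
```

View pics/w6.png

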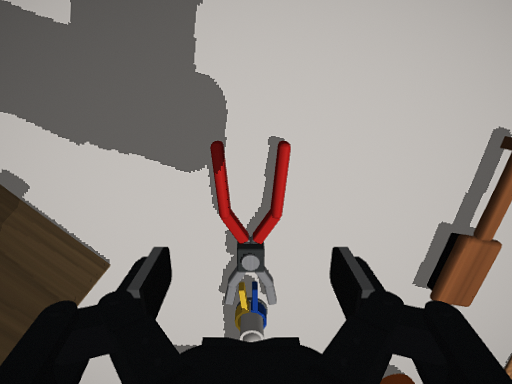

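The picture shows the released pliers with the yellow (290,243) and blue (290,255) ears between the jaws; the block is at (258,251) and the handles are open at cols 220 and 280.

Request:
carry_out([
  {"x": 0.004, "y": 0, "z": 0.02, "ax": 0, "ay": 0, "az": 0},
  {"x": 0, "y": 0, "z": 0.025, "ax": 0, "ay": 0, "az": 0},
  {"x": 0, "y": 0, "z": 0.025, "ax": 0, "ay": 0, "az": 0},
  {"x": 0, "y": 0, "z": 0.015, "ax": 0, "ay": 0, "az": 0},
  {"x": 0, "y": 0, "z": 0.005, "ax": 0, "ay": 0, "az": 0},
])

```text
clock: 14.08
tool_pos: [439.1, -249.1, 40.7]
eef_rot: [-0.079, 0.997, 0.001, -0.002]
contact_force: [-0.1, 0.6, 0.4]
finger_gap: 0.999
finger_force: 0.0
```

Request:
carry_out([
  {"x": 0, "y": 0, "z": 0, "ax": 0, "ay": 0, "az": 0},
  {"x": 0, "y": 0, "z": 0, "ax": 0, "ay": 0, "az": 0},
  {"x": 0, "y": 0, "z": 0, "ax": 0, "ay": 0, "az": 0},
  {"x": 0, "y": 0, "z": 0, "ax": 0, "ay": 0, "az": 0},
  {"x": 0, "y": 0, "z": 0, "ax": 0, "ay": 0, "az": 0},
])

```text
clock: 14.5
tool_pos: [441.6, -249.9, 44.3]
eef_rot: [-0.079, 0.997, -0.0, 0.001]
contact_force: [0.1, -0.1, 0.6]
finger_gap: 1.001
finger_force: 0.0
```

```bash
python3 -c "
from h import *
go([441.1,-250,2],np.radians(98.95))"
```

```text
shift [ 0.0006 -0.      0.0423] az [np.float64(0.0016)] tilt xy [0.0018 0.0008] pos [ 441.6 -249.9   44.3] t 14.5
```

Request:
carry_out([
  {"x": 0, "y": 0, "z": 0.012, "ax": 0, "ay": 0, "az": 0},
  {"x": 0, "y": 0, "z": 0.012, "ax": 0, "ay": 0, "az": 0},
  {"x": 0, "y": 0, "z": 0.01, "ax": 0, "ay": 0, "az": 0},
  {"x": 0, "y": 0, "z": 0.006, "ax": 0, "ay": 0, "az": 0},
  {"x": 0, "y": 0, "z": 0.001, "ax": 0, "ay": 0, "az": 0},
])

```text
clock: 14.92
tool_pos: [440.4, -249.5, 1.6]
eef_rot: [-0.079, 0.997, 0.0, -0.001]
contact_force: [0.5, 0.2, 0.4]
finger_gap: 0.997
finger_force: 0.0
```

Request:
carry_out([
  {"x": 0, "y": 0, "z": 0, "ax": 0, "ay": 0, "az": 0},
  {"x": 0, "y": 0, "z": 0, "ax": 0, "ay": 0, "az": 0},
  {"x": 0, "y": 0, "z": 0, "ax": 0, "ay": 0, "az": 0},
  {"x": 0, "y": 0, "z": 0, "ax": 0, "ay": 0, "az": 0},
  {"x": 0, "y": 0, "z": 0, "ax": 0, "ay": 0, "az": 0},
])

```text
clock: 15.33
tool_pos: [441.3, -249.8, 2.7]
eef_rot: [-0.079, 0.997, -0.0, 0.0]
contact_force: [-0.4, 0.1, 0.3]
finger_gap: 1.004
finger_force: 0.0
```

Request:
carry_out([
  {"x": 0, "y": 0, "z": 0, "ax": 0, "ay": 0, "az": 0},
  {"x": 0, "y": 0, "z": 0, "ax": 0, "ay": 0, "az": 0},
  {"x": 0, "y": 0, "z": 0, "ax": 0, "ay": 0, "az": 0},
  {"x": 0, "y": 0, "z": 0, "ax": 0, "ay": 0, "az": 0},
  {"x": 0, "y": 0, "z": 0, "ax": 0, "ay": 0, "az": 0},
], fingers=1, force=25)

```text
clock: 15.75
tool_pos: [440.1, -250.8, 4.0]
eef_rot: [-0.079, 0.997, -0.001, -0.001]
contact_force: [-8.1, -0.4, 15.4]
finger_gap: 0.432
finger_force: 23.5
```

Request:
carry_out([
  {"x": 0, "y": 0, "z": 0, "ax": 0, "ay": 0, "az": 0},
  {"x": 0, "y": 0, "z": 0, "ax": 0, "ay": 0, "az": 0},
  {"x": 0, "y": 0, "z": 0, "ax": 0, "ay": 0, "az": 0},
  {"x": 0, "y": 0, "z": 0, "ax": 0, "ay": 0, "az": 0},
  {"x": 0, "y": 0, "z": 0, "ax": 0, "ay": 0, "az": 0},
])

```text
clock: 16.17
tool_pos: [440.2, -250.8, 4.0]
eef_rot: [-0.079, 0.997, -0.001, -0.001]
contact_force: [-7.3, -1.1, 16.2]
finger_gap: 0.435
finger_force: 23.5
```

Request:
carry_out([
  {"x": 0, "y": 0, "z": 0, "ax": 0, "ay": 0, "az": 0},
  {"x": 0, "y": 0, "z": 0, "ax": 0, "ay": 0, "az": 0},
  {"x": 0, "y": 0, "z": 0, "ax": 0, "ay": 0, "az": 0},
  {"x": 0, "y": 0, "z": 0, "ax": 0, "ay": 0, "az": 0},
  {"x": 0, "y": 0, "z": 0, "ax": 0, "ay": 0, "az": 0},
], fingers=0)

```text
clock: 16.58
tool_pos: [440.8, -249.6, 2.0]
eef_rot: [-0.079, 0.997, 0.0, -0.0]
contact_force: [0.3, 0.2, 0.5]
finger_gap: 0.998
finger_force: 0.0
```

Request:
carry_out([
  {"x": 0, "y": 0, "z": 0, "ax": 0, "ay": 0, "az": 0},
  {"x": 0, "y": 0, "z": -0.01, "ax": 0, "ay": 0, "az": 0},
  {"x": 0, "y": 0, "z": -0.02, "ax": 0, "ay": 0, "az": 0},
  {"x": 0, "y": 0, "z": -0.03, "ax": 0, "ay": 0, "az": 0},
  {"x": 0, "y": 0, "z": -0.03, "ax": 0, "ay": 0, "az": 0},
])

```text
clock: 17.0
tool_pos: [440.1, -249.4, 92.6]
eef_rot: [-0.079, 0.997, 0.0, -0.001]
contact_force: [0.6, -0.4, 0.4]
finger_gap: 1.001
finger_force: 0.0
```

Request:
carry_out([
  {"x": 0, "y": 0, "z": -0.03, "ax": 0, "ay": 0, "az": 0},
  {"x": 0, "y": 0, "z": -0.01, "ax": 0, "ay": 0, "az": 0},
  {"x": 0, "y": 0, "z": 0, "ax": 0, "ay": 0, "az": 0},
  {"x": 0, "y": 0, "z": 0, "ax": 0, "ay": 0, "az": 0},
  {"x": 0, "y": 0, "z": 0, "ax": 0, "ay": 0, "az": 0},
])

```text
clock: 17.42
tool_pos: [440.2, -249.3, 131.0]
eef_rot: [-0.079, 0.997, 0.001, -0.001]
contact_force: [-0.4, 0.5, -0.9]
finger_gap: 1.005
finger_force: 0.0
```

```bash
python3 - <<'E'
from h import *
st,p,d=shot("wrist"); cv2.imwrite("pics/w7.png",cv2.resize(p[130:350,150:350],(545,600),interpolation=cv2.INTER_CUBIC))
Q=cloud(st,p,d,0,384,150,350); blk=Q[(Q[:,4]>25)&(Q[:,4]<32)&(Q[:,7]<100)&(np.hypot(Q[:,2]-520,Q[:,3]+237)<30)]
print("block",len(blk),rect(blk))
red=Q[((Q[:,5]<5)|(Q[:,5]>172))&(Q[:,6]>150)&(Q[:,4]>12)&(Q[:,2]<478)]
for m in (red[:,3]<-248,red[:,3]>=-248): print("red",rect(red[m]))
b=rect(blk)[0]
go([*b,60],np.radians(98.95))
E
```

```text
block 444 ((516.4166259765625, -236.56137084960938), (27.845394134521484, 26.691726684570312), 8.614985466003418)
red ((443.1521911621094, -278.1081848144531), (76.28164672851562, 12.787250518798828), 16.78425407409668)
red ((436.67041015625, -222.1343536376953), (82.59135437011719, 14.287847518920898), 0.9206891059875488)
shift [-0.0775  0.0005  0.0706] az [np.float64(0.0015)] tilt xy [-0.0025 -0.0014] pos [ 440.1 -249.3  130.8] t 17.4667
```

View pics/w7.png

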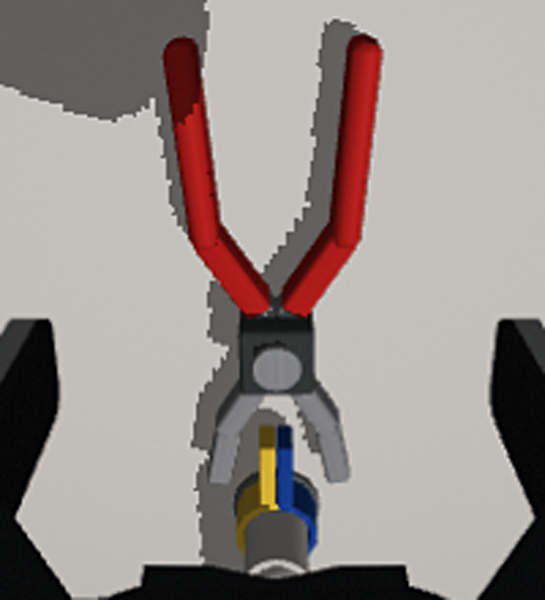

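The crop shows the yellow (465,267) and blue (465,285) ears now together: the clip has snapped shut and the jaws are open again. Next I regrip the pivot.

Request:
carry_out([
  {"x": -0.02, "y": 0, "z": 0.015, "ax": 0, "ay": 0, "az": 0},
  {"x": -0.02, "y": 0, "z": 0.015, "ax": 0, "ay": 0, "az": 0},
  {"x": -0.02, "y": 0, "z": 0.015, "ax": 0, "ay": 0, "az": 0},
  {"x": -0.018, "y": 0.0005, "z": 0.015, "ax": 0, "ay": 0, "az": 0},
  {"x": 0, "y": 0, "z": 0.01, "ax": 0, "ay": 0, "az": 0},
])

```text
clock: 17.88
tool_pos: [519.1, -236.1, 58.9]
eef_rot: [-0.079, 0.997, 0.0, -0.002]
contact_force: [0.4, 0.9, -0.6]
finger_gap: 1.0
finger_force: 0.0
```

Request:
carry_out([
  {"x": 0, "y": 0, "z": 0, "ax": 0, "ay": 0, "az": 0},
  {"x": 0, "y": 0, "z": 0, "ax": 0, "ay": 0, "az": 0},
  {"x": 0, "y": 0, "z": 0, "ax": 0, "ay": 0, "az": 0},
  {"x": 0, "y": 0, "z": 0, "ax": 0, "ay": 0, "az": 0},
  {"x": 0, "y": 0, "z": 0, "ax": 0, "ay": 0, "az": 0},
])

```text
clock: 18.3
tool_pos: [518.0, -237.2, 63.3]
eef_rot: [-0.079, 0.997, -0.0, 0.001]
contact_force: [0.1, 0.2, 1.0]
finger_gap: 1.0
finger_force: 0.0
```

```bash
python3 - <<'E'
from h import *
st,p,d=shot("wrist")
Q=cloud(st,p,d,0,384,150,350); blk=Q[(Q[:,4]>25)&(Q[:,4]<32)&(Q[:,7]<100)&(np.hypot(Q[:,2]-520,Q[:,3]+237)<30)]
print("block",len(blk),rect(blk))
go([518,-237,4],np.radians(98.8))
E
```

```text
block 1398 ((517.0501098632812, -236.39480590820312), (28.111305236816406, 28.048580169677734), 9.302807807922363)
shift [0.     0.0002 0.0592] az [np.float64(0.0039)] tilt xy [0.0014 0.0006] pos [ 518.  -237.2   63.2] t 18.35
```

Down, grip and lift straight up.

Request:
carry_out([
  {"x": 0, "y": 0, "z": 0.015, "ax": 0, "ay": 0, "az": 0},
  {"x": 0, "y": 0, "z": 0.015, "ax": 0, "ay": 0, "az": 0},
  {"x": 0, "y": 0, "z": 0.014, "ax": 0, "ay": 0, "az": 0},
  {"x": 0, "y": 0, "z": 0.01, "ax": 0, "ay": 0, "az": 0},
  {"x": 0, "y": 0, "z": 0.004, "ax": 0, "ay": 0, "az": 0},
])

```text
clock: 18.77
tool_pos: [517.0, -236.8, 3.1]
eef_rot: [-0.079, 0.997, 0.0, -0.001]
contact_force: [-0.3, 1.4, 0.3]
finger_gap: 1.001
finger_force: 0.0
```

Request:
carry_out([
  {"x": 0, "y": 0, "z": 0, "ax": 0, "ay": 0, "az": 0},
  {"x": 0, "y": 0, "z": 0, "ax": 0, "ay": 0, "az": 0},
  {"x": 0, "y": 0, "z": 0, "ax": 0, "ay": 0, "az": 0},
  {"x": 0, "y": 0, "z": 0, "ax": 0, "ay": 0, "az": 0},
  {"x": 0, "y": 0, "z": 0, "ax": 0, "ay": 0, "az": 0},
])

```text
clock: 19.18
tool_pos: [518.4, -237.0, 5.0]
eef_rot: [-0.079, 0.997, -0.0, 0.001]
contact_force: [-0.1, 0.3, 0.7]
finger_gap: 0.996
finger_force: 0.0
```

Request:
carry_out([
  {"x": 0, "y": 0, "z": 0, "ax": 0, "ay": 0, "az": 0},
  {"x": 0, "y": 0, "z": 0, "ax": 0, "ay": 0, "az": 0},
  {"x": 0, "y": 0, "z": 0, "ax": 0, "ay": 0, "az": 0},
  {"x": 0, "y": 0, "z": 0, "ax": 0, "ay": 0, "az": 0},
  {"x": 0, "y": 0, "z": 0, "ax": 0, "ay": 0, "az": 0},
], fingers=1, force=40)

```text
clock: 19.6
tool_pos: [518.1, -237.0, 4.5]
eef_rot: [-0.079, 0.997, -0.0, 0.0]
contact_force: [3.1, -0.0, -0.4]
finger_gap: 0.321
finger_force: 39.8
```

Request:
carry_out([
  {"x": 0, "y": 0, "z": 0, "ax": 0, "ay": 0, "az": 0},
  {"x": 0, "y": 0, "z": 0, "ax": 0, "ay": 0, "az": 0},
  {"x": 0, "y": 0, "z": -0.004, "ax": 0, "ay": 0, "az": 0},
  {"x": 0, "y": 0, "z": -0.008, "ax": 0, "ay": 0, "az": 0},
  {"x": 0, "y": 0, "z": -0.01, "ax": 0, "ay": 0, "az": 0},
])

```text
clock: 20.02
tool_pos: [517.1, -236.7, 26.1]
eef_rot: [-0.079, 0.997, 0.0, -0.001]
contact_force: [0.6, -0.1, -2.4]
finger_gap: 0.323
finger_force: 39.7
```

Request:
carry_out([
  {"x": 0, "y": 0, "z": -0.015, "ax": 0, "ay": 0, "az": 0},
  {"x": 0, "y": 0, "z": -0.02, "ax": 0, "ay": 0, "az": 0},
  {"x": 0, "y": 0, "z": -0.02, "ax": 0, "ay": 0, "az": 0},
  {"x": 0, "y": 0, "z": -0.02, "ax": 0, "ay": 0, "az": 0},
  {"x": 0, "y": 0, "z": -0.01, "ax": 0, "ay": 0, "az": 0},
])

```text
clock: 20.43
tool_pos: [519.1, -237.5, 114.9]
eef_rot: [-0.079, 0.997, -0.001, 0.002]
contact_force: [1.3, -0.5, -1.9]
finger_gap: 0.324
finger_force: 39.7
```

```bash
python3 - <<'E'
from h import *
y=.205
go([570,247,105],np.radians(90)+y)
E
```

```text
shift [-0.1265  0.4705  0.0094] az [np.float64(-0.0469)] tilt xy [0.0041 0.0023] pos [ 519.1 -237.5  114.9] t 20.4333
```

```bash
python3 - <<'E'
from h import *
go([597,237,110],np.radians(90)+.158)
E
```

```text
shift [-0.1516  0.4563  0.0045] az [np.float64(0.0001)] tilt xy [0.0041 0.0023] pos [ 519.1 -237.5  114.9] t 20.4333
```

Request:
carry_out([
  {"x": -0.0076, "y": 0.0228, "z": 0, "ax": 0, "ay": 0, "az": 0},
  {"x": -0.0076, "y": 0.0228, "z": 0, "ax": 0, "ay": 0, "az": 0},
  {"x": -0.0076, "y": 0.0228, "z": 0, "ax": 0, "ay": 0, "az": 0},
  {"x": -0.0076, "y": 0.0228, "z": 0, "ax": 0, "ay": 0, "az": 0},
  {"x": -0.0076, "y": 0.0228, "z": 0, "ax": 0, "ay": 0, "az": 0},
])

```text
clock: 20.85
tool_pos: [537.3, -117.2, 111.4]
eef_rot: [-0.079, 0.997, 0.0, -0.0]
contact_force: [0.3, -0.5, -2.4]
finger_gap: 0.317
finger_force: 39.8
```

Request:
carry_out([
  {"x": -0.0076, "y": 0.0228, "z": 0, "ax": 0, "ay": 0, "az": 0},
  {"x": -0.0076, "y": 0.0228, "z": 0, "ax": 0, "ay": 0, "az": 0},
  {"x": -0.0076, "y": 0.0228, "z": 0, "ax": 0, "ay": 0, "az": 0},
  {"x": -0.0076, "y": 0.0228, "z": 0, "ax": 0, "ay": 0, "az": 0},
  {"x": -0.0076, "y": 0.0228, "z": 0, "ax": 0, "ay": 0, "az": 0},
])

```text
clock: 21.27
tool_pos: [556.9, 1.4, 111.4]
eef_rot: [-0.079, 0.997, 0.0, -0.0]
contact_force: [0.1, -0.6, -2.5]
finger_gap: 0.324
finger_force: 39.8
```

Request:
carry_out([
  {"x": -0.0076, "y": 0.0228, "z": 0, "ax": 0, "ay": 0, "az": 0},
  {"x": -0.0076, "y": 0.0228, "z": 0, "ax": 0, "ay": 0, "az": 0},
  {"x": -0.0076, "y": 0.0228, "z": 0, "ax": 0, "ay": 0, "az": 0},
  {"x": -0.0076, "y": 0.0228, "z": 0, "ax": 0, "ay": 0, "az": 0},
  {"x": -0.0076, "y": 0.0228, "z": 0, "ax": 0, "ay": 0, "az": 0},
])

```text
clock: 21.68
tool_pos: [576.5, 119.9, 111.4]
eef_rot: [-0.079, 0.997, 0.0, -0.0]
contact_force: [0.8, -0.3, -2.1]
finger_gap: 0.316
finger_force: 39.8
```

Request:
carry_out([
  {"x": -0.0076, "y": 0.0228, "z": 0, "ax": 0, "ay": 0, "az": 0},
  {"x": -0.0076, "y": 0.0228, "z": 0, "ax": 0, "ay": 0, "az": 0},
  {"x": -0.0076, "y": 0.0228, "z": 0, "ax": 0, "ay": 0, "az": 0},
  {"x": -0.0076, "y": 0.0228, "z": 0, "ax": 0, "ay": 0, "az": 0},
  {"x": -0.0076, "y": 0.0228, "z": 0, "ax": 0, "ay": 0, "az": 0},
])

```text
clock: 22.1
tool_pos: [596.2, 238.4, 111.3]
eef_rot: [-0.079, 0.997, -0.0, -0.0]
contact_force: [0.7, -0.6, -2.6]
finger_gap: 0.319
finger_force: 39.8
```

Request:
carry_out([
  {"x": 0, "y": 0, "z": 0.02, "ax": 0, "ay": 0, "az": 0},
  {"x": 0, "y": 0, "z": 0.02, "ax": 0, "ay": 0, "az": 0},
  {"x": 0, "y": 0, "z": 0.02, "ax": 0, "ay": 0, "az": 0},
  {"x": 0, "y": 0, "z": 0, "ax": 0, "ay": 0, "az": 0},
  {"x": 0, "y": 0, "z": 0, "ax": 0, "ay": 0, "az": 0},
])

```text
clock: 22.52
tool_pos: [595.6, 236.7, 50.5]
eef_rot: [-0.079, 0.997, -0.001, -0.001]
contact_force: [0.2, 0.1, -1.2]
finger_gap: 0.324
finger_force: 39.9
```

```bash
python3 - <<'E'
from h import *
st,p,d=shot("wrist","w8")
spots("wrist",st,[("mat",0),("pliers_pivot",st["tool_pos"][2]+10)])
go([597,237,8],np.radians(90)+.158)
E
```

```text
mat 0.9 [185.7 248.5] [575.1 231.6   0. ]
pliers_pivot 0.66 [253.8 251.6] [593.8 236.8  60.5]
shift [ 0.0007 -0.0006  0.0452] az [np.float64(-0.0002)] tilt xy [ 0.003  -0.0008] pos [597.5 237.7  53.2] t 22.6667
```

View pics/w8.png

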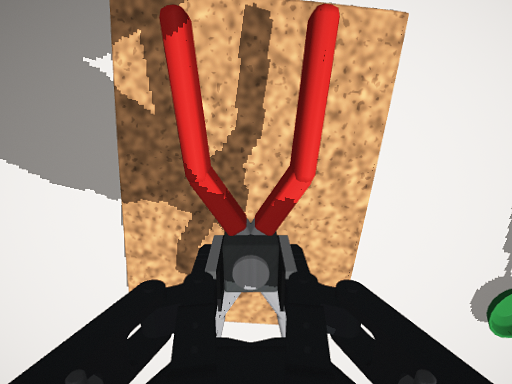

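The picture shows the pliers over the mat, well within its edges (cols 120–400). I'll lower, let go and rise.

Request:
carry_out([
  {"x": 0, "y": 0, "z": 0.012, "ax": 0, "ay": 0, "az": 0},
  {"x": 0, "y": 0, "z": 0.012, "ax": 0, "ay": 0, "az": 0},
  {"x": 0, "y": 0, "z": 0.01, "ax": 0, "ay": 0, "az": 0},
  {"x": 0, "y": 0, "z": 0.005, "ax": 0, "ay": 0, "az": 0},
  {"x": 0, "y": 0, "z": 0.003, "ax": 0, "ay": 0, "az": 0},
])

```text
clock: 23.08
tool_pos: [596.4, 237.2, 9.1]
eef_rot: [-0.079, 0.997, -0.0, -0.0]
contact_force: [-0.3, -0.6, -1.8]
finger_gap: 0.317
finger_force: 40.0
```

Request:
carry_out([
  {"x": 0, "y": 0, "z": 0, "ax": 0, "ay": 0, "az": 0},
  {"x": 0, "y": 0, "z": 0, "ax": 0, "ay": 0, "az": 0},
  {"x": 0, "y": 0, "z": 0, "ax": 0, "ay": 0, "az": 0},
  {"x": 0, "y": 0, "z": 0, "ax": 0, "ay": 0, "az": 0},
  {"x": 0, "y": 0, "z": 0, "ax": 0, "ay": 0, "az": 0},
])

```text
clock: 23.5
tool_pos: [596.7, 237.5, 9.8]
eef_rot: [-0.079, 0.997, 0.0, 0.0]
contact_force: [-0.3, 0.4, -1.4]
finger_gap: 0.321
finger_force: 40.0
```

Request:
carry_out([
  {"x": 0, "y": 0, "z": 0.001, "ax": 0, "ay": 0, "az": 0},
  {"x": 0, "y": 0, "z": 0, "ax": 0, "ay": 0, "az": 0},
  {"x": 0, "y": 0, "z": 0, "ax": 0, "ay": 0, "az": 0},
  {"x": 0, "y": 0, "z": 0, "ax": 0, "ay": 0, "az": 0},
  {"x": 0, "y": 0, "z": 0, "ax": 0, "ay": 0, "az": 0},
])

```text
clock: 23.92
tool_pos: [596.6, 237.4, 8.5]
eef_rot: [-0.079, 0.997, 0.0, 0.0]
contact_force: [0.2, -0.1, -0.3]
finger_gap: 0.32
finger_force: 40.1
```

Request:
carry_out([
  {"x": 0, "y": 0, "z": 0, "ax": 0, "ay": 0, "az": 0},
  {"x": 0, "y": 0, "z": 0, "ax": 0, "ay": 0, "az": 0},
  {"x": 0, "y": 0, "z": 0, "ax": 0, "ay": 0, "az": 0},
  {"x": 0, "y": 0, "z": 0, "ax": 0, "ay": 0, "az": 0},
  {"x": 0, "y": 0, "z": 0, "ax": 0, "ay": 0, "az": 0},
], fingers=0)

```text
clock: 24.33
tool_pos: [596.4, 237.3, 8.4]
eef_rot: [-0.079, 0.997, 0.0, 0.0]
contact_force: [-0.5, -0.7, -0.7]
finger_gap: 0.988
finger_force: 0.0
```

Request:
carry_out([
  {"x": 0, "y": 0, "z": -0.01, "ax": 0, "ay": 0, "az": 0},
  {"x": 0, "y": 0, "z": -0.02, "ax": 0, "ay": 0, "az": 0},
  {"x": 0, "y": 0, "z": -0.03, "ax": 0, "ay": 0, "az": 0},
  {"x": 0, "y": 0, "z": -0.03, "ax": 0, "ay": 0, "az": 0},
  {"x": 0, "y": 0, "z": -0.03, "ax": 0, "ay": 0, "az": 0},
])

```text
clock: 24.75
tool_pos: [596.3, 237.1, 130.5]
eef_rot: [-0.079, 0.997, -0.0, 0.0]
contact_force: [1.0, 0.4, 0.7]
finger_gap: 1.0
finger_force: 0.0
```

Request:
carry_out([
  {"x": 0.035, "y": 0, "z": -0.02, "ax": 0, "ay": 0, "az": 0},
  {"x": 0.035, "y": 0, "z": -0.02, "ax": 0, "ay": 0, "az": 0},
  {"x": 0.035, "y": 0, "z": -0.02, "ax": 0, "ay": 0, "az": 0},
  {"x": 0.035, "y": 0, "z": -0.01, "ax": 0, "ay": 0, "az": 0},
  {"x": 0.02, "y": 0, "z": 0, "ax": 0, "ay": 0, "az": 0},
])

```text
clock: 25.17
tool_pos: [437.0, 212.0, 202.3]
eef_rot: [-0.079, 0.997, 0.002, 0.003]
contact_force: [0.0, 0.6, 0.5]
finger_gap: 0.998
finger_force: 0.0
```

```bash
python3 - <<'E'
from h import *
st,p,d=shot("top"); _,a,_=shot("side")
spots("top",None,(("pliers_pivot",18),("stacking_cup",0),("hairbrush_mid",20),("spoon_grip",5)))
cv2.imwrite("pics/c9.png",np.hstack([cv2.resize(p[90:290,130:430],(480,320)),cv2.resize(a[90:240,200:350],(320,320))]))
E
```

```text
pliers_pivot 0.95 [182.2  84. ] [523.2 615.3  18. ]
stacking_cup 0.85 [144.  307.2] [708.7   3.1   0. ]
hairbrush_mid 0.83 [235.1 301.3] [438.3   2.2  20. ]
spoon_grip 0.59 [170.3 146.9] [579.2 452.6   5. ]
```

View pics/c9.png

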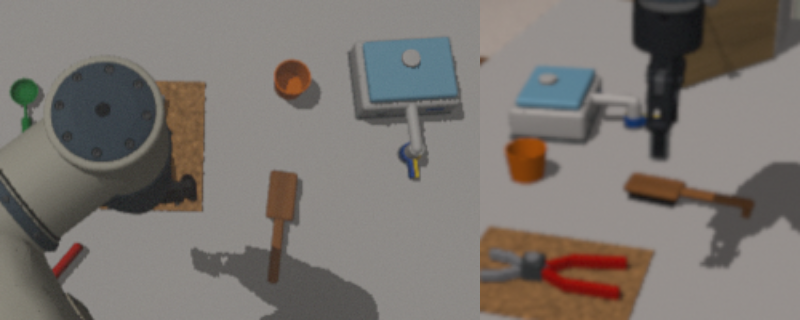

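The view shows the pliers flat on the mat (side crop, 268,540), the clip shut, and the cup, brush and humidifier undisturbed. Handing in.

```bash
python3 -c "
from plant import bot
print(bot.finish_job())"
```

```text
the job is handed in; nothing more can be done
None
```

The clip looks snapped shut, with its ears together after release; the pliers are back flat on the cork mat, the cup, hairbrush and spoon were left alone, and the job was handed in at about 25 s (no verdict was returned).

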